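Find the rightly set hold-down with the feeler gauge

ROBOT

A 6-joint arm with a two-finger parallel gripper is mounted at the origin on the work surface; the furniture and walls round the work are solid. World frame = base frame: x ahead of the robot, y to its left, z up, the work surface at z = 0. Lengths are in m, angles in rad, forces in N, time in s.
With the tool pointing down it reaches from about 0.35 to 0.85 m from the base axis. Payload 8.1 kg.
Tool frame: the origin (TCP) lies at the centre of the arm's flange, where the gripper is bolted on; the fingertips stand 186 mm ahead of it and the grasp point (between the pads) lies 167 mm ahead of it; z points along the fingers, y is the line along which they close (so a half turn about z gives the same grasp; the last joint's range is limited). The gripper opens to 93 mm and grips with 3 to 60 N. Pads are 15 mm wide; open, the fingers measure 128 mm over their backs; the gripper's body (75 mm by 188 mm) begins 65 mm behind the grasp point.
Start: joints at [1.025, 0.13, 1.488, -0, 1.523, -0.085], TCP at [0.267, 0.537, 0.405] pointing down, gripper open.
Joint ranges: [-2.96, 2.96], [-0.89, 2.26], [0.02, 2.5], [-1.34, 4.48], [0, 2.73], [-2.66, 2.66]. Speed limits (rad/s): [2.39, 2.39, 2.79, 3.14, 3.14, 3.14].

INTERFACE

Orientations are given as a rotation vector (axis times angle).
In Python, from plant import read_state, read_camera, camera_params, robot gives the robot as it stands.
- The arm moves only by the tool carry_out, never from a script. Its argument "targets" is a list of rows, each an object of numbers: "hand": the opening in per cent of the stroke, from 0 (shut) to 100 (fully open); "x", "y", "z": the shift along the tool's x, y, z in m; "ax", "ay", "az": the turn, a rotation vector about the tool's x, y, z in rad. In form: [{"hand": .., "x": .., "y": .., "z": .., "ax": .., "ay": .., "az": ..}, ...]. A call has 1 to 8 rows; each row is the pose to reach, as a shift and turn from the pose commanded when the call began, along the tool's axes at that moment; what a row does not reach only later rows make up. A row lasts 1/8 s, in which the tool goes at most 62.5 mm and 10.7 degrees, less where a joint would pass 70% of its speed; a pose out of reach is approached as far as the arm can. A call with a gripper value outside its range is refused whole. The fingers move at their own pace and stop on an object; "newtons" is the grip in N (left out, the last holds). Time passes only in rows, so rows that repeat a pose let the fingers close. It gives the time, the measured TCP pose, the force, the opening and the grip force at its end, in the units of the state.
- read_state(): the state, without advancing time (a new reading comes with each control period).
- read_camera(name): name is "side" or "top"; returns (picture, depth): 420x560x3 uint8, blue, green, red; 420x560 float32, m along the optical axis (not along the pixel's ray), 0 where there is no reading.
- camera_params(name): a dict with "fx", "fy", "cx", "cy" (pixels), "position" and "rotation" of the camera in the world. Camera axes: x right, y up, looking along -z (the intrinsics and any distortion apply to the point x, -y, -z); pixel columns grow to the right and rows downward; lengths in m; the calibration is good to about 2 mm. A picture is of the moment at which its call begins. camera_params takes no time and is no camera call.
- robot.close_job(): hands the job in; it is judged then, once.
The state is a dict: "t": time; "q": joint angles; "dq": joint speeds; "joint_torque": joint torques, N m; "tool_pos": TCP position; "orientation": TCP orientation; "force": force on the tool from outside, world axes, zero at the start; "wrist_torque": the same for the moment, N m; "opening": finger opening in m; "gripper_force": force on a finger pad.
Only numpy, scipy, OpenCV 4.12 (cv2) and the standard library are available. Lean on these libraries where they do the work, as an engineer would, in place of code of your own. Each camera call takes 0.05 s, during which the arm holds its last target. There are 200 camera calls.

TASK

One of the three hold-downs is set right: its shoe lets the blade of the setting gauge slide in along the bench with a light drag, while one is too low for the blade to enter and one so high that the blade passes with no drag. Feel the gaps with the gauge from the front, without forcing it, and leave it lying flat in the one that drags, straight and fully home with its cross stop against the posts, so that the others can be set from it. Leave the other things on the bench where they are.

Things in the scene. Friction and masses are not known exactly. Their poses are not given: they have to be found in the camera images.
- gauge_grip (a point): centre of the upright dark wood grip of the loose setting gauge (0.2 kg); the grip is 52 long x 22 wide x 60 mm high, standing from the bench up; this point is 30 mm above the gauge's underside. x axis points along the gauge to its nose, y across the grip (take it across the 22 mm), z up
- gauge: the setting gauge, 137 mm long. Origin on its underside below the front face of the cross stop (dark steel, 66 wide, 20 high, 10 mm thick), 36 mm ahead of gauge_grip. From there the steel feeler blade runs on 75 mm along x: 40 wide, 9 mm thick, level with the underside; its top slopes to 4.5 mm over the last 24 mm, with a blunt round nose
- hold_1: one of three look-alike sprung hold-downs screwed to the bench: wood bridge 78 wide, 40 deep, 54 mm high, brass knob on top to 68 mm, steel feet 108 mm wide in all. Origin at bench level under its middle, 20 mm behind mouth_1, same axes. Between its posts a passage 50 mm wide runs through over the bare bench, with a steel shoe hanging in it
- mouth_1 (a point): middle of the front face of hold_1, at bench level; x points straight into the gap, y left, z up. The shoe is 24 mm deep, its rounded front edge 8 mm behind this face. Fully home, the cross stop meets the front faces of the posts and gauge_grip is 36 mm in front of this point
- shoe_1 (a joint): lift of the shoe of hold_1 from its set height, m: 0 at rest in all three, up to 0.006. Which is which is not told: one is locked 6 mm lower than the blade is thick and stops the nose dead; one is sprung and hangs about 1 mm low, so the blade lifts it and drags with about 3 to 8 N (to 12 N as the nose enters); one hangs about 3.5 mm high, so the blade passes free
- hold_2: one of three look-alike sprung hold-downs screwed to the bench: wood bridge 78 wide, 40 deep, 54 mm high, brass knob on top to 68 mm, steel feet 108 mm wide in all. Origin at bench level under its middle, 20 mm behind mouth_2, same axes. Between its posts a passage 50 mm wide runs through over the bare bench, with a steel shoe hanging in it
- mouth_2 (a point): middle of the front face of hold_2, at bench level; x points straight into the gap, y left, z up. The shoe is 24 mm deep, its rounded front edge 8 mm behind this face. Fully home, the cross stop meets the front faces of the posts and gauge_grip is 36 mm in front of this point
- shoe_2 (a joint): lift of the shoe of hold_2 from its set height, m: 0 at rest in all three, up to 0.006. Which is which is not told: one is locked 6 mm lower than the blade is thick and stops the nose dead; one is sprung and hangs about 1 mm low, so the blade lifts it and drags with about 3 to 8 N (to 12 N as the nose enters); one hangs about 3.5 mm high, so the blade passes free
- hold_3: one of three look-alike sprung hold-downs screwed to the bench: wood bridge 78 wide, 40 deep, 54 mm high, brass knob on top to 68 mm, steel feet 108 mm wide in all. Origin at bench level under its middle, 20 mm behind mouth_3, same axes. Between its posts a passage 50 mm wide runs through over the bare bench, with a steel shoe hanging in it
- mouth_3 (a point): middle of the front face of hold_3, at bench level; x points straight into the gap, y left, z up. The shoe is 24 mm deep, its rounded front edge 8 mm behind this face. Fully home, the cross stop meets the front faces of the posts and gauge_grip is 36 mm in front of this point
- shoe_3 (a joint): lift of the shoe of hold_3 from its set height, m: 0 at rest in all three, up to 0.006. Which is which is not told: one is locked 6 mm lower than the blade is thick and stops the nose dead; one is sprung and hangs about 1 mm low, so the blade lifts it and drags with about 3 to 8 N (to 12 N as the nose enters); one hangs about 3.5 mm high, so the blade passes free
- sanding_block_c (a point): bystander, loose, leave alone: sanding block, 62x100x30 mm; the point is its centre
- tape_measure_c (a point): bystander, loose, leave alone: yellow tape measure, 37x82x65 mm, standing; the point is its centre
- pencil_c (a point): bystander, loose, leave alone: flat red pencil, 11x163x8 mm, lying; the point is its centre
- mug_c (a point): bystander, loose, leave alone: cream mug, 80x109x91 mm, standing; the point is its centre
- offcut_c (a point): bystander, loose, leave alone: pale wood offcut, 40x85x30 mm, lying; the point is its centre
Mind the look-alikes: they are no part of the job. Leave any green look-alike of the gauge alone.

How it is judged:
By the outcome, as a careful person would: the job done as asked, in the order asked, and still so for the second after the job is handed in, with the robot touching nothing.
It also fails if it takes over 64 s, if anything falls off the work surface, if the arm or the gripper's body presses on something with over 40 N, if the wrist force passes 120 N, or if a joint passes its speed limit or range.

## Working session

There is one attempt and no reset: what is moved stays moved. The work goes in short steps, Python scripts to look and compute and a tool call to move; the robot and the scene stay as the last step left them, time stands still between calls to the robot, and variables do not carry over. Pictures are saved under pics/ and viewed, at most 10 in all, crops included, and the job is handed in when it is done.

Besides the shell and the picture viewer there is one more tool, called after "Call:" in YAML: its name, and indented under it one key for each argument. carry_out: Moves the arm, as the interface text tells. Its arguments: {"type":"object","properties":{"targets":{"type":"array","items":{"type":"object","properties":{"hand":{"type":"number"},"x":{"type":"number"},"y":{"type":"number"},"z":{"type":"number"},"ax":{"type":"number"},"ay":{"type":"number"},"az":{"type":"number"}}}},"newtons":{"type":"number"}},"required":["targets"]}

```bash
mkdir -p pics && cat > h.py <<'E'
import numpy as np, cv2
from plant import read_state, read_camera, camera_params, robot
def pts(name, depth):
    c=camera_params(name); R=np.array(c["rotation"]); p=np.array(c["position"])
    if R.shape!=(3,3): R=cv2.Rodrigues(R)[0] if R.size==3 else R
    v,u=np.mgrid[0:420,0:560]
    d=np.stack([(u-c["cx"])/c["fx"],-(v-c["cy"])/c["fy"],-np.ones(u.shape)],-1)
    return (d*depth[...,None])@R.T+p
def shoot(name,tag):
    im,d=read_camera(name); cv2.imwrite(f"pics/{tag}.png",im); np.savez(f"{tag}.npz",im=im,d=d,P=pts(name,d)); return im,d
E
python3 - <<'E'
from h import *
a,_=shoot("top","top1"); b,_=shoot("side","side1")
cv2.imwrite("pics/both.png",np.vstack([a])); print(camera_params("top"),camera_params("side"))
s=read_state();print({k:np.round(v,3) for k,v in s.items()})
E
```

```text
{'fx': 521.0551041511876, 'fy': 521.0551041511876, 'cx': 279.92779259953033, 'cy': 218.6014293098884, 'position': array([0.16780376, 0.02316164, 1.58173925]), 'rotation': array([ 0.14276728, -0.13853745, -1.54709449])} {'fx': 452.828188754452, 'fy': 452.828188754452, 'cx': 269.8141811964817, 'cy': 214.37837397859306, 'position': array([ 0.15863402, -1.13392733,  0.54502116]), 'rotation': array([ 1.17465212, -0.12251785, -0.2347774 ])}
{'t': np.float64(0.1), 'q': array([ 1.025,  0.131,  1.489,  0.   ,  1.523, -0.085]), 'dq': array([ 0.   , -0.001, -0.002, -0.001, -0.   , -0.   ]), 'joint_torque': array([ 0.0000e+00, -5.6134e+01, -4.9310e+01,  7.7000e-02,  2.9000e-02,
        0.0000e+00]), 'tool_pos': array([0.267, 0.537, 0.404]), 'orientation': array([-7.170e-01, -3.058e+00,  3.000e-03]), 'force': array([-0.235, -0.319, -1.049]), 'wrist_torque': array([-0.033,  0.031,  0.027]), 'gripper_force': np.float64(0.0), 'opening': np.float64(0.093)}
```

View pics/top1.png

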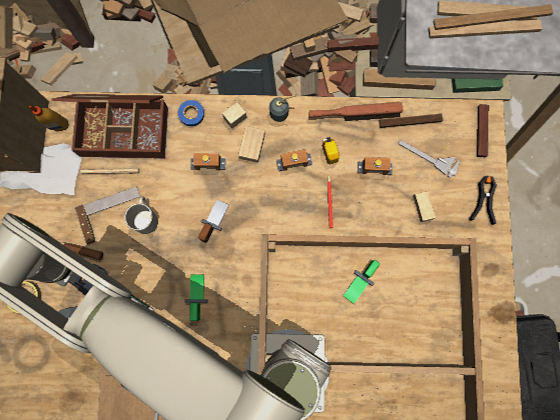

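View pics/side1.png

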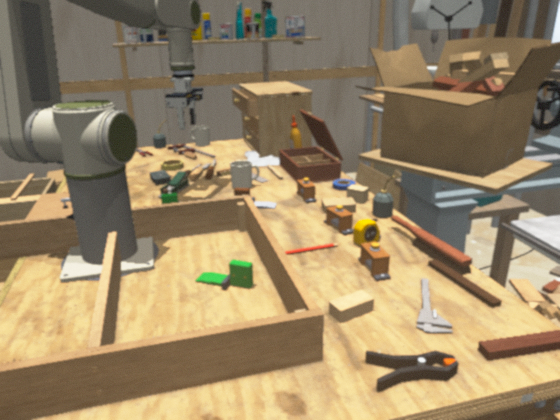

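The top view shows three gauge shapes. The one at (213,221) has a dark wood grip and a steel blade, which fits the description. The ones at (196,297) and (362,281) are green look-alikes. The hold-downs are at (208,160), (294,159) and (376,165). Next I'll measure and confirm in an enlarged crop.

```bash
python3 - <<'E'
from h import *
z=np.load("top1.npz"); im=z["im"]; P=z["P"]
crop=im[130:250,170:410]; cv2.imwrite("pics/crop1.png",cv2.resize(crop,None,fx=3.3,fy=3.3,interpolation=cv2.INTER_CUBIC))
for n,(u0,v0,u1,v1) in dict(gauge=(190,195,235,250),hA=(185,145,232,175),hB=(270,143,317,175),hC=(352,150,400,180)).items():
    p=P[v0:v1,u0:u1].reshape(-1,3); print(n,"bench z",np.round(np.median(p[:,2]),4))
    for lo,hi in ((.006,.03),(.04,.062),(.045,.058),(.06,.08)):
        q=p[(p[:,2]>lo)&(p[:,2]<hi)]
        if len(q)<5: continue
        r=cv2.minAreaRect((q[:,:2]*1000).astype(np.float32)); print(lo,hi,len(q),np.round(q.mean(0),4),np.round(r[0],1),np.round(r[1],1),round(r[2],1))
E
```

```text
gauge bench z 0.0004
0.006 0.03 365 [0.4503 0.2325 0.0121] [438.2 243.2] [165.3 129.6] 1.1
0.04 0.062 109 [0.4017 0.2526 0.0564] [402.4 254. ] [23.6 52. ] 67.8
0.045 0.058 49 [0.4032 0.2517 0.0546] [402.6 253.9] [23.6 51.6] 67.8
0.06 0.08 62 [0.4013 0.2533 0.0628] [401.6 253.6] [22.  48.7] 66.3
hA bench z 0.0019
0.006 0.03 149 [0.6253 0.2516 0.012 ] [637.9 260.5] [ 92.1 141.8] 2.9
0.04 0.062 304 [0.6241 0.2598 0.0537] [624.8 260.6] [40.9 78.2] 0.5
0.045 0.058 256 [0.6246 0.2581 0.0532] [625.2 260.6] [40.1 78.1] 0.5
0.06 0.08 49 [0.6242 0.2608 0.0661] [625.8 262.5] [31.  71.4] 30.0
hB bench z 0.0012
0.006 0.03 121 [ 0.6332 -0.0017  0.0107] [649.1  -6.5] [145.1  94.6] 90.0
0.04 0.062 309 [ 0.6337 -0.0084  0.0534] [635.7  -8.5] [42.3 77.9] 14.4
0.045 0.058 266 [ 0.6343 -0.009   0.053 ] [635.7  -8.6] [42.3 77.8] 14.4
0.06 0.08 46 [ 0.6347 -0.0069  0.0657] [638.  -10.1] [53.7 28.3] 78.0
hC bench z 0.0012
0.006 0.03 113 [ 0.6168 -0.2523  0.0113] [ 626.2 -266.7] [ 86.6 139. ] 3.6
0.04 0.062 322 [ 0.6198 -0.2588  0.0531] [ 621.  -259.9] [78.1 41.4] 87.8
0.045 0.058 275 [ 0.6197 -0.2595  0.0527] [ 621.  -259.9] [78.1 41.4] 87.8
0.06 0.08 42 [ 0.6205 -0.2592  0.0656] [ 618.7 -259.9] [34.4 72.8] 1.7
```

View pics/crop1.png

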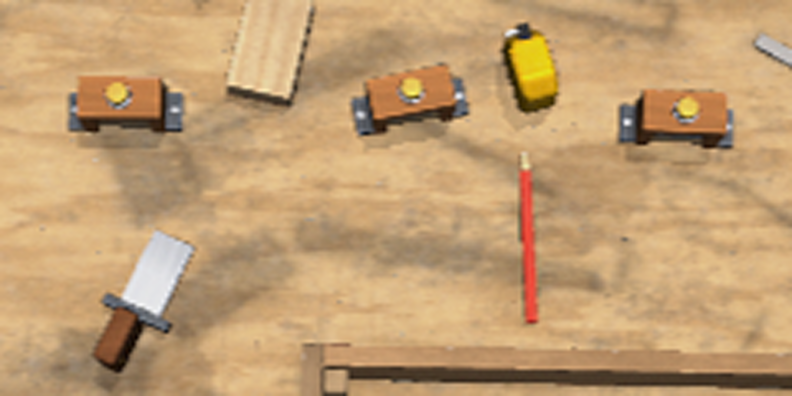

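The crop confirms it: the gauge with the brown grip at crop (120,340) and the steel blade to (175,240) is the one to use. Hold B is turned about 14°, and A and C are nearly straight.

```bash
cat >> h.py <<'E'
from scipy.spatial.transform import Rotation as Ro
def Rg(yaw):
    c,s=np.cos(yaw),np.sin(yaw); return np.array([[-c,-s,0],[-s,c,0],[0,0,-1.]])
def plan(goals, start=None):
    """goals: (x,y,zgrasp,yaw_deg) of grasp point; prints shift from start pose (measured if None)"""
    if start is None:
        s=read_state(); p=np.array(s["tool_pos"]); R=Ro.from_rotvec(s["orientation"]).as_matrix()
    else: p=np.array(start[:3])+[0,0,.167]; R=Rg(np.radians(start[3]))
    for g in goals:
        Rd=Rg(np.radians(g[3])); d=R.T@(np.array(g[:3])+[0,0,.167]-p); a=Ro.from_matrix(R.T@Rd).as_rotvec()
        print(g,"xyz",np.round(d,4),"a",np.round(a,4))
def mouth(cx,cy,yaw,dist,z):
    "grasp goal, dist = nose distance ahead of home (m)"
    t=np.radians(yaw); k=.020+.036+dist; return (round(cx-k*np.cos(t),4),round(cy-k*np.sin(t),4),z,yaw)
E
python3 -c "
from h import *
plan([(.4024,.254,.135,-22.2),(.4024,.254,.036,-22.2)])"
```

```text
(0.4024, 0.254, 0.135, -22.2) xyz [-0.2475 -0.1932  0.1021] a [-0.0017 -0.0002 -0.0734]
(0.4024, 0.254, 0.036, -22.2) xyz [-0.2475 -0.193   0.2011] a [-0.0017 -0.0002 -0.0734]
```

Call:
carry_out:
  targets:
    - {"hand":100,"x":-0.2475,"y":-0.193,"z":0.102,"az":-0.0734}
    - {"hand":100,"x":-0.2475,"y":-0.193,"z":0.102,"az":-0.0734}
    - {"hand":100,"x":-0.2475,"y":-0.193,"z":0.102,"az":-0.0734}
    - {"hand":100,"x":-0.2475,"y":-0.193,"z":0.102,"az":-0.0734}
    - {"hand":100,"x":-0.2475,"y":-0.193,"z":0.102,"az":-0.0734}
    - {"hand":100,"x":-0.2475,"y":-0.193,"z":0.102,"az":-0.0734}
    - {"hand":100,"x":-0.2475,"y":-0.193,"z":0.102,"az":-0.0734}
    - {"hand":100,"x":-0.2475,"y":-0.193,"z":0.102,"az":-0.0734}
  newtons: 40

```text
schema error: expected keys hand, x, y, z, ax, ay, az
```

```bash
python3 -c "
from h import *
plan([(.4024,.254,.036,-22.2)])
s=read_state();print(s['tool_pos'],s['force'],s['t'])
im,d=shoot('side','side2'); cv2.imwrite('pics/side2c.png',cv2.resize(im[120:260,130:400],None,fx=2.9,fy=2.9))"
```

```text
(0.4024, 0.254, 0.036, -22.2) xyz [-0.2475 -0.193   0.2011] a [-0.0017 -0.0002 -0.0734]
[0.26668898 0.53724034 0.4037836 ] [-0.23455642 -0.31900042 -1.04937311] 0.1
```

View pics/side2c.png

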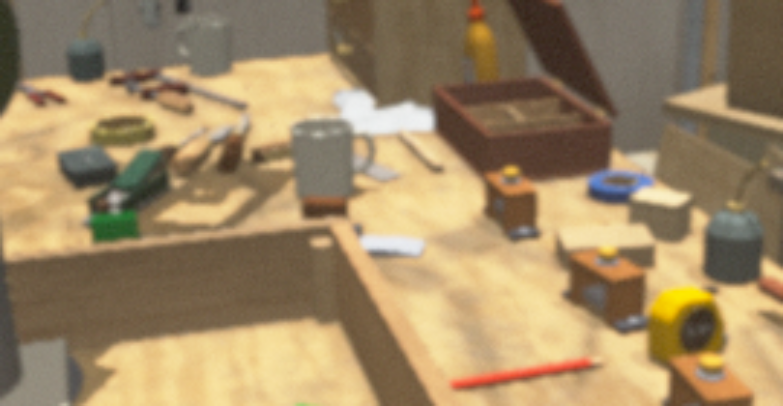

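The move was refused because all keys are required, so the arm hasn't moved. The side view shows the scene unchanged. I'll send it again.

Call:
carry_out:
  targets:
    - {"hand":100,"x":-0.2475,"y":-0.193,"z":0.102,"ax":0,"ay":0,"az":-0.0734}
    - {"hand":100,"x":-0.2475,"y":-0.193,"z":0.102,"ax":0,"ay":0,"az":-0.0734}
    - {"hand":100,"x":-0.2475,"y":-0.193,"z":0.102,"ax":0,"ay":0,"az":-0.0734}
    - {"hand":100,"x":-0.2475,"y":-0.193,"z":0.102,"ax":0,"ay":0,"az":-0.0734}
    - {"hand":100,"x":-0.2475,"y":-0.193,"z":0.102,"ax":0,"ay":0,"az":-0.0734}
    - {"hand":100,"x":-0.2475,"y":-0.193,"z":0.102,"ax":0,"ay":0,"az":-0.0734}
    - {"hand":100,"x":-0.2475,"y":-0.193,"z":0.102,"ax":0,"ay":0,"az":-0.0734}
    - {"hand":100,"x":-0.2475,"y":-0.193,"z":0.102,"ax":0,"ay":0,"az":-0.0734}
  newtons: 40

```text
t: 1.15
tool_pos: [0.4025, 0.2557, 0.3034]
orientation: [0.603, 3.083, 0.002]
force: [0.3, 0.4, -0.6]
opening: 0.0929
gripper_force: 0.0
```

```bash
python3 -c "
from h import *
plan([(.4024,.254,.036,-22.2)])
s=read_state();print(s['tool_pos'],s['force'],s['t'],s['orientation'])"
```

```text
(0.4024, 0.254, 0.036, -22.2) xyz [-0.0005 -0.0017  0.1004] a [0.0011 0.0002 0.0008]
[0.40248966 0.25566511 0.3034363 ] [ 0.28707859  0.43995812 -0.57418464] 1.15 [6.03475208e-01 3.08265779e+00 1.68314005e-03]
```

Call:
carry_out:
  targets:
    - {"hand":100,"x":0,"y":0,"z":0.05,"ax":0,"ay":0,"az":0}
    - {"hand":100,"x":0,"y":0,"z":0.085,"ax":0,"ay":0,"az":0}
    - {"hand":100,"x":0,"y":0,"z":0.1,"ax":0,"ay":0,"az":0}
    - {"hand":100,"x":0,"y":0,"z":0.1,"ax":0,"ay":0,"az":0}
    - {"hand":10,"x":0,"y":0,"z":0.1,"ax":0,"ay":0,"az":0}
    - {"hand":10,"x":0,"y":0,"z":0.1,"ax":0,"ay":0,"az":0}
    - {"hand":10,"x":0,"y":0,"z":0.1,"ax":0,"ay":0,"az":0}
    - {"hand":10,"x":0,"y":0,"z":0.1,"ax":0,"ay":0,"az":0}
  newtons: 40

```text
t: 2.15
tool_pos: [0.4029, 0.2545, 0.2032]
orientation: [0.605, 3.082, 0.001]
force: [-0.6, 0.7, 0.3]
opening: 0.0575
gripper_force: 0.0
```

Call:
carry_out:
  targets:
    - {"hand":10,"x":0,"y":0,"z":0,"ax":0,"ay":0,"az":0}
    - {"hand":10,"x":0,"y":0,"z":0,"ax":0,"ay":0,"az":0}
    - {"hand":10,"x":0,"y":0,"z":0,"ax":0,"ay":0,"az":0}
    - {"hand":10,"x":0,"y":0,"z":0,"ax":0,"ay":0,"az":0}

```text
t: 2.65
tool_pos: [0.4025, 0.2544, 0.2026]
orientation: [-0.605, -3.082, 0.001]
force: [-1.3, -1.7, 0.7]
opening: 0.0218
gripper_force: 39.6
```

```bash
python3 -c "
from h import *
plan([(.4024,.254,.036,-22.2)])
g=[mouth(.625,.2606,.5,.11,.08),mouth(.625,.2606,.5,.11,.036)]; plan(g)
s=read_state();print(s['tool_pos'],s['force'],s['t'],s['opening'],s['gripper_force'])"
```

```text
(0.4024, 0.254, 0.036, -22.2) xyz [-0.     -0.0004 -0.0004] a [-0.0006 -0.0003  0.    ]
(np.float64(0.459), np.float64(0.2592), 0.08, 0.5) xyz [-0.0505  0.0258 -0.0444] a [-0.0005 -0.0005 -0.3961]
(np.float64(0.459), np.float64(0.2592), 0.036, 0.5) xyz [-0.0505  0.0258 -0.0004] a [-0.0005 -0.0005 -0.3961]
[0.40251932 0.25438102 0.20263845] [-1.31581614 -1.66615365  0.73454931] 2.65 0.021825467081107795 39.55128729343414
```

Call:
carry_out:
  targets:
    - {"hand":10,"x":0,"y":0,"z":-0.03,"ax":0,"ay":0,"az":0}
    - {"hand":10,"x":-0.025,"y":0.013,"z":-0.03,"ax":0,"ay":0,"az":-0.18}
    - {"hand":10,"x":-0.0505,"y":0.0258,"z":-0.03,"ax":0,"ay":0,"az":-0.3}
    - {"hand":10,"x":-0.0505,"y":0.0258,"z":-0.03,"ax":0,"ay":0,"az":-0.396}
    - {"hand":10,"x":-0.0505,"y":0.0258,"z":-0.03,"ax":0,"ay":0,"az":-0.396}
    - {"hand":10,"x":-0.0505,"y":0.0258,"z":-0.03,"ax":0,"ay":0,"az":-0.396}
    - {"hand":10,"x":-0.0505,"y":0.0258,"z":-0.03,"ax":0,"ay":0,"az":-0.396}

```text
t: 3.52
tool_pos: [0.4588, 0.2593, 0.2326]
orientation: [0.012, -3.141, 0.0]
force: [-0.4, 0.1, -2.7]
opening: 0.0225
gripper_force: 39.7
```

```bash
python3 - <<'E'
from h import *
s=read_state();print(s['tool_pos'],s['force'],s['t'],s['opening'])
plan([mouth(.625,.2606,.5,.11,.0365)])
im,d=shoot("top","top3"); im2,d2=shoot("side","side3")
a=cv2.resize(im[130:250,150:310],(800,600) and (560,420),interpolation=cv2.INTER_CUBIC); cv2.imwrite("pics/t3.png",a)
P=np.load("top3.npz")["P"]; p=P[145:175,185:232].reshape(-1,3); q=p[(p[:,2]>.04)&(p[:,2]<.058)]; print(cv2.minAreaRect((q[:,:2]*1000).astype(np.float32)))
E
```

```text
[0.45881719 0.25931533 0.23257836] [-0.3684744   0.13636435 -2.68216119] 3.525 0.022457472040362764
(np.float64(0.459), np.float64(0.2592), 0.0365, 0.5) xyz [-0.0002 -0.0001  0.0291] a [-0.0001 -0.0003 -0.0012]
((625.848876953125, 252.82826232910156), (40.31623840332031, 62.62773513793945), 0.7325547933578491)
```

View pics/t3.png

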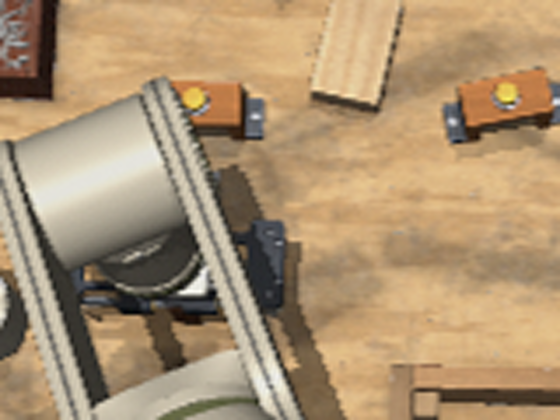

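The arm hides the gauge from the top camera here, so I'll go by feel. Hold A agrees with the first measurement. I'll lower the gauge and come up to just before the shoe.

Call:
carry_out:
  targets:
    - {"hand":10,"x":0,"y":0,"z":0.015,"ax":0,"ay":0,"az":0}
    - {"hand":10,"x":0,"y":0,"z":0.026,"ax":0,"ay":0,"az":0}
    - {"hand":10,"x":0,"y":0,"z":0.0295,"ax":0,"ay":0,"az":0}
    - {"hand":10,"x":-0.015,"y":0,"z":0.0295,"ax":0,"ay":0,"az":0}
    - {"hand":10,"x":-0.03,"y":0,"z":0.0295,"ax":0,"ay":0,"az":0}
    - {"hand":10,"x":-0.038,"y":0,"z":0.0295,"ax":0,"ay":0,"az":0}
    - {"hand":10,"x":-0.038,"y":0,"z":0.0295,"ax":0,"ay":0,"az":0}

```text
t: 4.5
tool_pos: [0.4974, 0.2595, 0.2028]
orientation: [0.013, -3.141, 0.0]
force: [0.0, 0.1, -3.3]
opening: 0.0218
gripper_force: 40.0
```

Call:
carry_out:
  targets:
    - {"hand":10,"x":-0.002,"y":0,"z":0,"ax":0,"ay":0,"az":0}
    - {"hand":10,"x":-0.004,"y":0,"z":0,"ax":0,"ay":0,"az":0}

```text
t: 4.75
tool_pos: [0.5009, 0.2597, 0.2031]
orientation: [0.014, -3.141, 0.0]
force: [-0.8, 0.7, -2.7]
opening: 0.0218
gripper_force: 40.0
```

Call:
carry_out:
  targets:
    - {"hand":10,"x":-0.0015,"y":0,"z":0,"ax":0,"ay":0,"az":0}
    - {"hand":10,"x":-0.003,"y":0,"z":0,"ax":0,"ay":0,"az":0}

```text
t: 5.0
tool_pos: [0.5042, 0.2597, 0.2033]
orientation: [0.014, -3.142, -0.0]
force: [0.1, -0.0, -3.9]
opening: 0.0218
gripper_force: 40.0
```

Call:
carry_out:
  targets:
    - {"hand":10,"x":-0.0015,"y":0,"z":0,"ax":0,"ay":0,"az":0}
    - {"hand":10,"x":-0.003,"y":0,"z":0,"ax":0,"ay":0,"az":0}

```text
t: 5.25
tool_pos: [0.5072, 0.2597, 0.2032]
orientation: [-0.014, 3.142, -0.0]
force: [-1.2, 0.5, -3.9]
opening: 0.022
gripper_force: 40.0
```

Call:
carry_out:
  targets:
    - {"hand":10,"x":-0.0015,"y":0,"z":0,"ax":0,"ay":0,"az":0}
    - {"hand":10,"x":-0.003,"y":0,"z":0,"ax":0,"ay":0,"az":0}

```text
t: 5.5
tool_pos: [0.5102, 0.2597, 0.2032]
orientation: [0.013, -3.142, 0.0]
force: [0.1, 0.2, -2.4]
opening: 0.0222
gripper_force: 40.0
```

Call:
carry_out:
  targets:
    - {"hand":10,"x":-0.0015,"y":0,"z":0,"ax":0,"ay":0,"az":0}
    - {"hand":10,"x":-0.003,"y":0,"z":0,"ax":0,"ay":0,"az":0}

```text
t: 5.75
tool_pos: [0.5132, 0.2598, 0.2032]
orientation: [0.014, -3.142, 0.0]
force: [-0.6, -0.0, -3.2]
opening: 0.0218
gripper_force: 40.0
```

Nothing has stopped the nose past the shoe's front edge, so A is not the locked one. Next I'll feel for drag.

Call:
carry_out:
  targets:
    - {"hand":10,"x":-0.002,"y":0,"z":0,"ax":0,"ay":0,"az":0}
    - {"hand":10,"x":-0.004,"y":0,"z":0,"ax":0,"ay":0,"az":0}

```text
t: 6.0
tool_pos: [0.5173, 0.2598, 0.2032]
orientation: [-0.014, 3.142, 0.0]
force: [-0.1, 0.0, -2.1]
opening: 0.0216
gripper_force: 40.0
```

Call:
carry_out:
  targets:
    - {"hand":10,"x":-0.002,"y":0,"z":0,"ax":0,"ay":0,"az":0}
    - {"hand":10,"x":-0.004,"y":0,"z":0,"ax":0,"ay":0,"az":0}

```text
t: 6.25
tool_pos: [0.5213, 0.2598, 0.2032]
orientation: [0.013, -3.142, 0.0]
force: [0.2, -0.5, -3.1]
opening: 0.0216
gripper_force: 40.0
```

Call:
carry_out:
  targets:
    - {"hand":10,"x":-0.002,"y":0,"z":0,"ax":0,"ay":0,"az":0}
    - {"hand":10,"x":-0.004,"y":0,"z":0,"ax":0,"ay":0,"az":0}

```text
t: 6.5
tool_pos: [0.5253, 0.2599, 0.2032]
orientation: [0.014, -3.141, 0.0]
force: [-0.3, -0.1, -3.2]
opening: 0.0219
gripper_force: 40.0
```

Call:
carry_out:
  targets:
    - {"hand":10,"x":-0.002,"y":0,"z":0,"ax":0,"ay":0,"az":0}
    - {"hand":10,"x":-0.004,"y":0,"z":0,"ax":0,"ay":0,"az":0}

```text
t: 6.75
tool_pos: [0.5293, 0.2599, 0.2032]
orientation: [0.014, -3.142, 0.0]
force: [-0.7, 0.2, -3.9]
opening: 0.0214
gripper_force: 40.0
```

Call:
carry_out:
  targets:
    - {"hand":10,"x":-0.002,"y":0,"z":0,"ax":0,"ay":0,"az":0}
    - {"hand":10,"x":-0.004,"y":0,"z":0,"ax":0,"ay":0,"az":0}

```text
t: 7.0
tool_pos: [0.5333, 0.26, 0.2032]
orientation: [0.014, -3.142, 0.0]
force: [1.5, -0.5, -3.3]
opening: 0.0217
gripper_force: 40.0
```

Call:
carry_out:
  targets:
    - {"hand":10,"x":-0.004,"y":0,"z":0,"ax":0,"ay":0,"az":0}
    - {"hand":10,"x":-0.008,"y":0,"z":0,"ax":0,"ay":0,"az":0}

```text
t: 7.25
tool_pos: [0.5415, 0.2601, 0.2033]
orientation: [-0.014, 3.141, 0.0]
force: [-0.9, 0.0, -3.2]
opening: 0.0216
gripper_force: 40.0
```

Call:
carry_out:
  targets:
    - {"hand":10,"x":-0.003,"y":0,"z":0,"ax":0,"ay":0,"az":0}
    - {"hand":10,"x":-0.006,"y":0,"z":0,"ax":0,"ay":0,"az":0}

```text
t: 7.5
tool_pos: [0.5474, 0.2601, 0.2032]
orientation: [0.013, -3.142, -0.0]
force: [-0.7, 0.4, -3.0]
opening: 0.0219
gripper_force: 40.0
```

```bash
python3 - <<'E'
from h import *
s=read_state();print(s['tool_pos'],s['force'],s['t'],s['opening'])
plan([mouth(.625,.2606,.5,.13,.037)])
print("then to B/C from that pose")
st=mouth(.625,.2606,.5,.13,.037)
B=lambda d,z:mouth(.6357,-.0085,14.4,d,z)
plan([B(.12,.037)],st)
im,d=shoot("side","side4"); cv2.imwrite("pics/side4c.png",cv2.resize(im[130:260,180:420],(800,433),interpolation=cv2.INTER_CUBIC))
E
```

```text
[0.54736851 0.26006307 0.20321484] [-0.72430701  0.36904354 -2.95138726] 7.5 0.02189863015320886
(np.float64(0.439), np.float64(0.259), 0.037, 0.5) xyz [ 1.084e-01 -1.000e-04 -8.000e-04] a [ 0.     -0.     -0.0002]
then to B/C from that pose
(np.float64(0.4652), np.float64(-0.0523), 0.037, 14.4) xyz [-0.0235 -0.3115  0.    ] a [ 0.      0.     -0.2426]
```

View pics/side4c.png

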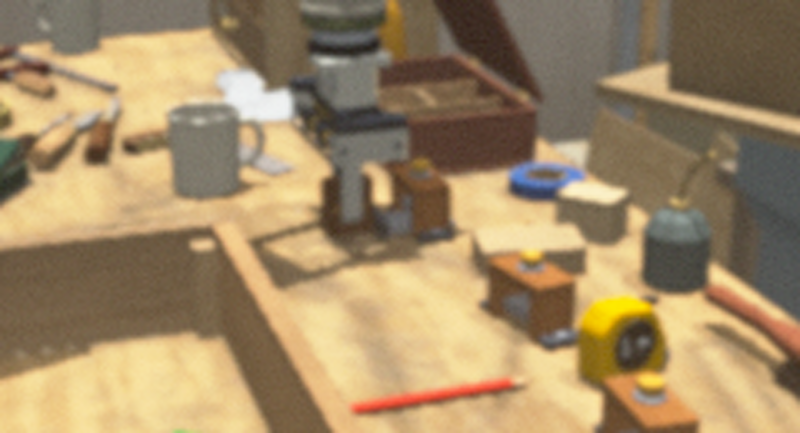

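The gauge entered A freely with its full thickness under the shoe and no drag, so A is the high one. I'll withdraw and try B.

Call:
carry_out:
  targets:
    - {"hand":10,"x":0.03,"y":0,"z":0,"ax":0,"ay":0,"az":0}
    - {"hand":10,"x":0.065,"y":0,"z":0,"ax":0,"ay":0,"az":0}
    - {"hand":10,"x":0.1,"y":0,"z":-0.005,"ax":0,"ay":0,"az":0}
    - {"hand":10,"x":0.108,"y":0,"z":-0.04,"ax":0,"ay":0,"az":0}
    - {"hand":10,"x":0.108,"y":0,"z":-0.04,"ax":0,"ay":0,"az":0}

```text
t: 8.18
tool_pos: [0.4399, 0.2599, 0.2461]
orientation: [-0.015, 3.136, 0.004]
force: [1.0, -0.2, -3.3]
opening: 0.0217
gripper_force: 40.0
```

Call:
carry_out:
  targets:
    - {"hand":10,"x":-0.005,"y":-0.06,"z":0,"ax":0,"ay":0,"az":-0.06}
    - {"hand":10,"x":-0.01,"y":-0.12,"z":0,"ax":0,"ay":0,"az":-0.12}
    - {"hand":10,"x":-0.015,"y":-0.18,"z":0,"ax":0,"ay":0,"az":-0.18}
    - {"hand":10,"x":-0.02,"y":-0.24,"z":0,"ax":0,"ay":0,"az":-0.24}
    - {"hand":10,"x":-0.0235,"y":-0.3,"z":0,"ax":0,"ay":0,"az":-0.2426}
    - {"hand":10,"x":-0.0235,"y":-0.3115,"z":0,"ax":0,"ay":0,"az":-0.2426}
    - {"hand":10,"x":-0.0235,"y":-0.3115,"z":0,"ax":0,"ay":0,"az":-0.2426}
    - {"hand":10,"x":-0.0235,"y":-0.3115,"z":0,"ax":0,"ay":0,"az":-0.2426}

```text
t: 9.18
tool_pos: [0.4653, -0.051, 0.2427]
orientation: [0.395, -3.116, -0.001]
force: [0.4, -0.0, -2.6]
opening: 0.0219
gripper_force: 40.0
```

```bash
python3 - <<'E'
from h import *
s=read_state();print(s['tool_pos'],s['force'],s['t'],s['opening'])
B=lambda d,z:mouth(.6357,-.0085,14.4,d,z)
plan([B(.12,.036),B(.072,.036)]); print(B(0,.036))
im,d=shoot("top","top5");P=np.load("top5.npz")["P"]
cv2.imwrite("pics/t5.png",cv2.resize(im[130:250,220:380],(560,420),interpolation=cv2.INTER_CUBIC))
p=P[143:175,270:317].reshape(-1,3); q=p[(p[:,2]>.04)&(p[:,2]<.058)]; print(cv2.minAreaRect((q[:,:2]*1000).astype(np.float32)))
E
```

```text
[ 0.4652511  -0.05103636  0.24266747] [ 0.36618829 -0.01219619 -2.58701765] 9.175 0.021899971709553604
(np.float64(0.4652), np.float64(-0.0523), 0.036, 14.4) xyz [ 0.0003 -0.0012  0.0397] a [ 0.0009 -0.0006  0.0007]
(np.float64(0.5117), np.float64(-0.0403), 0.036, 14.4) xyz [-0.0477 -0.0012  0.0396] a [ 0.0009 -0.0006  0.0007]
(np.float64(0.5815), np.float64(-0.0224), 0.036, 14.4)
((636.220703125, -8.092449188232422), (39.969478607177734, 77.52983856201172), 13.147749900817871)
```

View pics/t5.png

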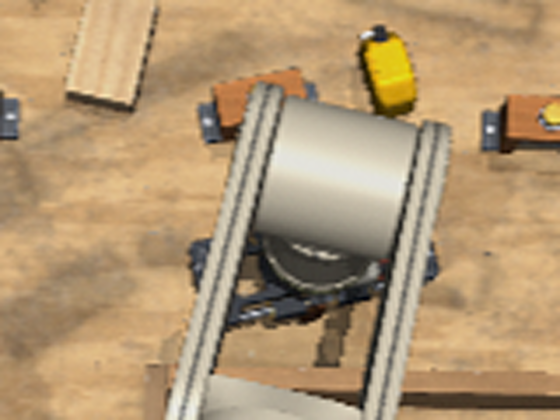

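The gauge is above and in front of B, in line with it. The arm hides part of B, but its pose agrees. I'll lower and feel.

Call:
carry_out:
  targets:
    - {"hand":10,"x":0,"y":0,"z":0.02,"ax":0,"ay":0,"az":0}
    - {"hand":10,"x":0,"y":0,"z":0.035,"ax":0,"ay":0,"az":0}
    - {"hand":10,"x":0,"y":0,"z":0.0395,"ax":0,"ay":0,"az":0}
    - {"hand":10,"x":-0.02,"y":0,"z":0.0395,"ax":0,"ay":0,"az":0}
    - {"hand":10,"x":-0.038,"y":0,"z":0.0395,"ax":0,"ay":0,"az":0}
    - {"hand":10,"x":-0.046,"y":0,"z":0.0395,"ax":0,"ay":0,"az":0}
    - {"hand":10,"x":-0.048,"y":0,"z":0.0395,"ax":0,"ay":0,"az":0}

```text
t: 10.1
tool_pos: [0.512, -0.04, 0.2037]
orientation: [0.394, -3.116, -0.0]
force: [0.7, -0.1, -2.7]
opening: 0.0215
gripper_force: 40.0
```

Call:
carry_out:
  targets:
    - {"hand":10,"x":-0.001,"y":0,"z":0,"ax":0,"ay":0,"az":0}
    - {"hand":10,"x":-0.003,"y":0,"z":0,"ax":0,"ay":0,"az":0}

```text
t: 10.35
tool_pos: [0.5144, -0.0395, 0.2036]
orientation: [0.393, -3.116, -0.0]
force: [-0.2, -0.2, -2.9]
opening: 0.022
gripper_force: 40.0
```

Call:
carry_out:
  targets:
    - {"hand":10,"x":-0.001,"y":0,"z":0,"ax":0,"ay":0,"az":0}
    - {"hand":10,"x":-0.002,"y":0,"z":0,"ax":0,"ay":0,"az":0}

```text
t: 10.6
tool_pos: [0.5166, -0.039, 0.2038]
orientation: [0.393, -3.117, 0.0]
force: [0.6, -0.3, -2.6]
opening: 0.0216
gripper_force: 40.0
```

Call:
carry_out:
  targets:
    - {"hand":10,"x":-0.001,"y":0,"z":0,"ax":0,"ay":0,"az":0}
    - {"hand":10,"x":-0.002,"y":0,"z":0,"ax":0,"ay":0,"az":0}

```text
t: 10.85
tool_pos: [0.5187, -0.0384, 0.2037]
orientation: [-0.394, 3.117, 0.0]
force: [0.2, 0.4, -3.2]
opening: 0.022
gripper_force: 40.0
```

Call:
carry_out:
  targets:
    - {"hand":10,"x":-0.001,"y":0,"z":0.0005,"ax":0,"ay":0,"az":0}
    - {"hand":10,"x":-0.002,"y":0,"z":0.0005,"ax":0,"ay":0,"az":0}

```text
t: 11.1
tool_pos: [0.5206, -0.0379, 0.2031]
orientation: [0.393, -3.117, -0.0]
force: [0.4, -0.4, -2.7]
opening: 0.022
gripper_force: 40.0
```

Call:
carry_out:
  targets:
    - {"hand":10,"x":-0.001,"y":0,"z":0,"ax":0,"ay":0,"az":0}
    - {"hand":10,"x":-0.002,"y":0,"z":0,"ax":0,"ay":0,"az":0}

```text
t: 11.35
tool_pos: [0.5225, -0.0375, 0.2032]
orientation: [0.394, -3.117, 0.0]
force: [-1.0, -0.3, -3.3]
opening: 0.0217
gripper_force: 40.0
```

Call:
carry_out:
  targets:
    - {"hand":10,"x":-0.001,"y":0,"z":0,"ax":0,"ay":0,"az":0}
    - {"hand":10,"x":-0.002,"y":0,"z":0,"ax":0,"ay":0,"az":0}

```text
t: 11.6
tool_pos: [0.5245, -0.037, 0.2032]
orientation: [0.394, -3.117, 0.0]
force: [0.2, -0.7, -3.8]
opening: 0.0214
gripper_force: 40.0
```

Call:
carry_out:
  targets:
    - {"hand":10,"x":-0.001,"y":0,"z":0,"ax":0,"ay":0,"az":0}
    - {"hand":10,"x":-0.002,"y":0,"z":0,"ax":0,"ay":0,"az":0}

```text
t: 11.85
tool_pos: [0.5264, -0.0365, 0.2032]
orientation: [-0.394, 3.117, -0.0]
force: [-0.3, 0.3, -2.9]
opening: 0.0214
gripper_force: 40.0
```

It's past the point where a locked shoe would stop it. I'll go on into the drag region.

Call:
carry_out:
  targets:
    - {"hand":10,"x":-0.002,"y":0,"z":0,"ax":0,"ay":0,"az":0}
    - {"hand":10,"x":-0.004,"y":0,"z":0,"ax":0,"ay":0,"az":0}

```text
t: 12.1
tool_pos: [0.5304, -0.0355, 0.2032]
orientation: [-0.393, 3.117, -0.0]
force: [1.4, -0.3, -3.0]
opening: 0.0215
gripper_force: 40.0
```

Call:
carry_out:
  targets:
    - {"hand":10,"x":-0.002,"y":0,"z":0,"ax":0,"ay":0,"az":0}
    - {"hand":10,"x":-0.004,"y":0,"z":0,"ax":0,"ay":0,"az":0}

```text
t: 12.35
tool_pos: [0.534, -0.0344, 0.2029]
orientation: [0.393, -3.116, -0.0]
force: [-0.3, -0.2, -4.5]
opening: 0.0216
gripper_force: 40.0
```

Call:
carry_out:
  targets:
    - {"hand":10,"x":-0.002,"y":0,"z":0,"ax":0,"ay":0,"az":0}
    - {"hand":10,"x":-0.004,"y":0,"z":0,"ax":0,"ay":0,"az":0}

```text
t: 12.6
tool_pos: [0.5375, -0.0334, 0.2025]
orientation: [0.393, -3.115, -0.001]
force: [-2.3, -0.1, -6.6]
opening: 0.0218
gripper_force: 40.0
```

Call:
carry_out:
  targets:
    - {"hand":10,"x":-0.002,"y":0,"z":0,"ax":0,"ay":0,"az":0}
    - {"hand":10,"x":-0.004,"y":0,"z":0,"ax":0,"ay":0,"az":0}

```text
t: 12.85
tool_pos: [0.5414, -0.0324, 0.2026]
orientation: [0.393, -3.115, -0.001]
force: [-3.1, -0.4, -7.7]
opening: 0.0216
gripper_force: 40.0
```

Call:
carry_out:
  targets:
    - {"hand":10,"x":-0.002,"y":0,"z":0,"ax":0,"ay":0,"az":0}
    - {"hand":10,"x":-0.004,"y":0,"z":0,"ax":0,"ay":0,"az":0}

```text
t: 13.1
tool_pos: [0.5457, -0.0315, 0.203]
orientation: [0.394, -3.116, -0.0]
force: [-4.1, -0.6, -8.3]
opening: 0.0219
gripper_force: 40.0
```

B drags, pulling back about 4 N and pressing down about 5 N, so it's the one. By elimination C is the low one. I'll push on to home.

Call:
carry_out:
  targets:
    - {"hand":10,"x":-0.004,"y":0,"z":0,"ax":0,"ay":0,"az":0}
    - {"hand":10,"x":-0.008,"y":0,"z":0,"ax":0,"ay":0,"az":0}
    - {"hand":10,"x":-0.012,"y":0,"z":0,"ax":0,"ay":0,"az":0}
    - {"hand":10,"x":-0.016,"y":0,"z":0,"ax":0,"ay":0,"az":0}
    - {"hand":10,"x":-0.02,"y":0,"z":0,"ax":0,"ay":0,"az":0}

```text
t: 13.72
tool_pos: [0.5654, -0.0265, 0.2032]
orientation: [0.394, -3.117, 0.0]
force: [-2.7, 0.5, -8.2]
opening: 0.0218
gripper_force: 40.0
```

Call:
carry_out:
  targets:
    - {"hand":10,"x":-0.003,"y":0,"z":0,"ax":0,"ay":0,"az":0}
    - {"hand":10,"x":-0.006,"y":0,"z":0,"ax":0,"ay":0,"az":0}
    - {"hand":10,"x":-0.009,"y":0,"z":0,"ax":0,"ay":0,"az":0}

```text
t: 14.1
tool_pos: [0.574, -0.0242, 0.2033]
orientation: [0.394, -3.117, 0.0]
force: [-2.5, -0.4, -8.4]
opening: 0.0219
gripper_force: 40.0
```

```bash
python3 - <<'E'
from h import *
s=read_state();print(s['tool_pos'],s['force'],s['wrist_torque'],s['t'])
plan([mouth(.6357,-.0085,14.4,0,.036)])
z=np.load("top1.npz");P=z["P"];p=P[143:175,270:317].reshape(-1,3);q=p[(p[:,2]>.047)&(p[:,2]<.058)]
# yaw from front/back edges: extremes of x per y bin
y=q[:,1];b=np.digitize(y,np.arange(-.045,.03,.006))
for f in (np.min,np.max):
    e=np.array([(y[b==k].mean(),f(q[b==k,0])) for k in range(2,12) if (b==k).sum()>5]); print(np.degrees(np.arctan(-np.polyfit(e[:,0],e[:,1],1)[0])))
E
```

```text
[ 0.57400021 -0.02423855  0.20325256] [-2.50340962 -0.37626854 -8.43426827] [-0.13375636  0.96453628 -0.02411725] 14.1
(np.float64(0.5815), np.float64(-0.0224), 0.036, 14.4) xyz [-0.0077 -0.0001  0.0003] a [ 0.     -0.     -0.0001]
12.73920063857725
11.30833378654692
```

Call:
carry_out:
  targets:
    - {"hand":10,"x":-0.002,"y":0,"z":0.0005,"ax":0,"ay":0,"az":0}
    - {"hand":10,"x":-0.004,"y":0,"z":0.0005,"ax":0,"ay":0,"az":0}

```text
t: 14.35
tool_pos: [0.5778, -0.0233, 0.2027]
orientation: [-0.394, 3.117, -0.0]
force: [-2.3, -0.7, -8.0]
opening: 0.022
gripper_force: 40.0
```

Call:
carry_out:
  targets:
    - {"hand":10,"x":-0.001,"y":0,"z":0,"ax":0,"ay":0,"az":0}
    - {"hand":10,"x":-0.002,"y":0,"z":0,"ax":0,"ay":0,"az":0}

```text
t: 14.6
tool_pos: [0.5797, -0.0228, 0.2028]
orientation: [-0.393, 3.117, -0.0]
force: [-2.4, -0.6, -8.2]
opening: 0.0217
gripper_force: 40.0
```

Call:
carry_out:
  targets:
    - {"hand":10,"x":-0.0005,"y":0,"z":0,"ax":0,"ay":0,"az":0}
    - {"hand":10,"x":-0.001,"y":0,"z":0,"ax":0,"ay":0,"az":0}

```text
t: 14.85
tool_pos: [0.5802, -0.0226, 0.2026]
orientation: [0.393, -3.116, -0.0]
force: [-6.6, -1.3, -5.4]
opening: 0.0218
gripper_force: 40.0
```

```bash
python3 - <<'E'
from h import *
s=read_state();print(s['tool_pos'],s['force'],s['wrist_torque'],s['t'])
plan([mouth(.6357,-.0085,14.4,0,.036)])
E
```

```text
[ 0.58022978 -0.02263177  0.20257887] [-6.61187235 -1.32528248 -5.41036638] [-0.310247    1.47062123 -0.11779743] 14.85
(np.float64(0.5815), np.float64(-0.0224), 0.036, 14.4) xyz [-0.0013 -0.0001 -0.0004] a [ 0.0002 -0.0013 -0.0002]
```

The stop has met the posts, right side first (wrist moment −0.12 N m), so my yaw is a little too large. The edge fits gave about 12.5°. I'll turn slightly and press gently.

Call:
carry_out:
  targets:
    - {"hand":10,"x":0,"y":0,"z":0,"ax":0,"ay":0,"az":0.01}
    - {"hand":10,"x":-0.0005,"y":0,"z":0,"ax":0,"ay":0,"az":0.02}
    - {"hand":10,"x":-0.0005,"y":0,"z":0,"ax":0,"ay":0,"az":0.02}

```text
t: 15.22
tool_pos: [0.5807, -0.0221, 0.2025]
orientation: [0.362, -3.119, -0.001]
force: [-5.7, 1.3, -5.9]
opening: 0.0218
gripper_force: 40.0
```

```bash
python3 - <<'E'
from h import *
s=read_state();print(s['tool_pos'],s['force'],s['wrist_torque'],s['t'])
plan([mouth(.6357,-.0085,13.25,0,.036)])
E
```

```text
[ 0.58068376 -0.0220988   0.20249751] [-5.66363007  1.26073874 -5.93684235] [ 0.17666366  1.3749698  -0.01493678] 15.225
(np.float64(0.5812), np.float64(-0.0213), 0.036, 13.25) xyz [-0.0007  0.0007 -0.0005] a [ 0.001  -0.0012 -0.0002]
```

Nearly balanced now. I'll press a little more and check the moment.

Call:
carry_out:
  targets:
    - {"hand":10,"x":-0.0005,"y":0,"z":0,"ax":0,"ay":0,"az":0}
    - {"hand":10,"x":-0.001,"y":0,"z":0,"ax":0,"ay":0,"az":0}
    - {"hand":10,"x":-0.001,"y":0,"z":0,"ax":0,"ay":0,"az":0}

```text
t: 15.6
tool_pos: [0.5811, -0.022, 0.2025]
orientation: [0.362, -3.117, -0.001]
force: [-11.1, 0.8, -1.8]
opening: 0.0217
gripper_force: 40.0
```

```bash
python3 - <<'E'
from h import *
s=read_state();print(s['tool_pos'],s['force'],s['wrist_torque'],s['t'],Ro.from_rotvec(s['orientation']).as_matrix()[:,0])
E
```

```text
[ 0.58107817 -0.02202251  0.20254107] [-11.09923671   0.83774071  -1.84758605] [ 0.08665988  2.1984284  -0.01773042] 15.6 [-0.97340032 -0.22908843  0.00320998]
```

It's seated evenly: 11 N with almost no yaw moment. Release, rise straight up, back away and look.

Call:
carry_out:
  targets:
    - {"hand":60,"x":-0.0005,"y":0,"z":0,"ax":0,"ay":0,"az":0}
    - {"hand":60,"x":-0.0005,"y":0,"z":0,"ax":0,"ay":0,"az":0}
    - {"hand":60,"x":-0.0005,"y":0,"z":0,"ax":0,"ay":0,"az":0}
    - {"hand":60,"x":-0.0005,"y":0,"z":0,"ax":0,"ay":0,"az":0}

```text
t: 16.1
tool_pos: [0.5829, -0.0221, 0.2033]
orientation: [-0.362, 3.119, -0.0]
force: [-0.5, -0.3, 0.5]
opening: 0.0545
gripper_force: 0.0
```

Call:
carry_out:
  targets:
    - {"hand":60,"x":0,"y":0,"z":-0.02,"ax":0,"ay":0,"az":0}
    - {"hand":60,"x":0,"y":0,"z":-0.06,"ax":0,"ay":0,"az":0}
    - {"hand":60,"x":0,"y":0,"z":-0.11,"ax":0,"ay":0,"az":0}
    - {"hand":60,"x":0.06,"y":0.06,"z":-0.15,"ax":0,"ay":0,"az":0}
    - {"hand":60,"x":0.12,"y":0.12,"z":-0.15,"ax":0,"ay":0,"az":0}
    - {"hand":60,"x":0.16,"y":0.18,"z":-0.15,"ax":0,"ay":0,"az":0}
    - {"hand":60,"x":0.18,"y":0.22,"z":-0.15,"ax":0,"ay":0,"az":0}
    - {"hand":60,"x":0.18,"y":0.22,"z":-0.15,"ax":0,"ay":0,"az":0}

```text
t: 17.1
tool_pos: [0.3551, 0.1519, 0.3544]
orientation: [-0.363, 3.118, 0.001]
force: [0.1, 0.5, -1.0]
opening: 0.0554
gripper_force: 0.0
```

```bash
python3 - <<'E'
from h import *
s=read_state();print(s['tool_pos'],s['force'],s['t'],s['opening'])
im,d=shoot("top","top6");P=np.load("top6.npz")["P"]
im2,d2=shoot("side","side6")
a=cv2.resize(im[130:210,240:360],(600,400),interpolation=cv2.INTER_CUBIC); cv2.imwrite("pics/t6.png",a)
p=P[140:200,265:325].reshape(-1,3)
for lo,hi,xa,xb in ((.045,.058,.6,.7),(.05,.07,.5,.6),(.012,.025,.58,.63)):
    q=p[(p[:,2]>lo)&(p[:,2]<hi)&(p[:,0]>xa)&(p[:,0]<xb)]; print(len(q),cv2.minAreaRect((q[:,:2]*1000).astype(np.float32)))
cv2.imwrite("pics/s6.png",np.vstack([a,cv2.resize(im2[170:250,300:420],(600,400),interpolation=cv2.INTER_CUBIC)])[:, :][::1]) 
cv2.imwrite("pics/f6.png",np.hstack([cv2.resize(im[130:210,250:340],(400,356)),cv2.resize(im2[190:250,310:378],(400,356))]))
E
```

```text
[0.35508803 0.15194594 0.3543553 ] [ 0.12163567  0.49006882 -0.95282292] 17.1 0.05536587118238023
271 ((639.2737426757812, -40.76396942138672), (56.426979064941406, 143.1271209716797), 17.31753921508789)
111 ((577.714599609375, -20.330121994018555), (45.59429168701172, 22.34796714782715), 11.288723945617676)
74 ((605.5198974609375, -5.259616851806641), (96.59304809570312, 44.91142654418945), 88.85916900634766)
```

View pics/f6.png

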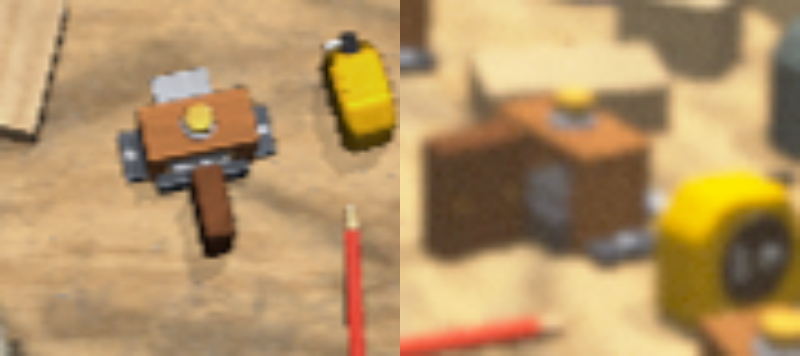

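The picture shows the gauge lying flat in B. Its stop is against the posts at (190,180), its nose sticks out behind at (180,85), and it is straight. The tape measure and pencil haven't moved. I'll hand in.

```bash
python3 -c "
from plant import robot
print(robot.close_job())"
```

```text
the job is handed in; nothing more can be done
None
```

I left the gauge flat, straight and fully home in the middle hold-down, the one that drags, and handed the job in; the left one passed free, and I took the right one to be the low one by elimination without testing it.

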